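# Pull the tagged cans from the delivery into the returns bin

### The arm

A 7-joint arm with a two-finger parallel gripper is mounted at the origin on a cart in front of the work surface, level with it; the furniture and walls round the work are solid. World frame = base frame: x ahead of the robot, y to its left, z up, the work surface at z = 0. Lengths are in m, angles in rad, forces in N, time in s.
With the tool pointing down it reaches from about 0.425 to 0.925 m from the base axis. Payload 6.8 kg.
Tool frame: the origin (TCP) lies midway between the tips of the shut fingers; the grasp point (between the pads) lies 19 mm behind it; z points along the fingers, y is the line along which they close (so a half turn about z gives the same grasp; the last joint's range is limited). The gripper opens to 88 mm and grips with 3 to 60 N. Pads are 20 mm wide; open, the fingers measure 115 mm over their backs; the gripper's body (75 mm by 178 mm) begins 61 mm behind the grasp point.
Start: joints at [1.029, 0.477, 0.022, 1.555, -0.011, 1.109, -0.083], TCP at [0.284, -0.612, 0.195] pointing down, gripper open.
Joint ranges: [-2.96, 2.96], [-0.34, 2.1], [-1.41, 1.46], [0.24, 2.44], [-1.37, 4.51], [0.17, 1.92], [-2.96, 2.96]. Speed limits (rad/s): [2.39, 2.39, 3.14, 3.14, 3.14, 3.14, 3.14].

### API

Orientations are given as a unit quaternion [x, y, z, w].
In Python, from bench import bot, viewer, workorder gives the robot as it stands.
- The arm moves only by the tool carry_out, never from a script. Its arguments are lists of equal length, an entry for each row: "linear": the shift along the tool's x, y, z in cm, a list of three; "twist": the turn about the tool's z in degrees. A call has exactly 10 rows; each row shifts and turns the commanded pose from where the row before left it, along the tool's axes as they then stand; what a row does not reach is not made up. A row lasts 1/8 s, in which the tool goes at most 62.5 mm and 10.7 degrees, less where a joint would pass 70% of its speed; a pose out of reach is approached as far as the arm can. A call is refused whole if a number of a shift passes 6.25 or a number of a turn 10.7, either way. A call with a gripper value outside its range is refused whole. "claw" is the finger opening in cm, from 0 to 8.78, set as the call begins (left out, the last holds). The fingers move at their own pace and stop on an object; the grip force is fixed at half the most. Time passes only in rows, so rows that do not move let the fingers close, or fill a call up. It gives the time, the measured TCP pose, the force, the opening and the grip force at its end, in the units of the state.
- bot.sense(): the state, without advancing time (a new reading comes with each control period).
- viewer.camera(name): name is "scene" or "top" or "wrist"; returns a dict with "pixels" (400x640x3 uint8, red, green, blue), "camera_matrix" (3x3 intrinsics, pixels), "world_from_camera" (4x4, takes a point from camera to world coordinates). Camera axes: x right, y down, z forward; pixel columns grow to the right and rows downward; lengths in m; the calibration is good to about 2 mm. A picture is of the moment at which its call begins. There is no depth.
- workorder.hand_in(): hands the job in; it is judged then, once.
The state is a dict: "time": time; "q": joint angles; "dq": joint speeds; "effort": joint torques, N m; "tcp_pos": TCP position; "eef_rot": TCP orientation; "contact_force": force on the tool from outside, world axes, zero at the start; "wrist_torque": the same for the moment, N m; "opening": finger opening in m; "finger_force": force on a finger pad.
Only numpy, scipy, OpenCV 4.12 (cv2) and the standard library are available. Lean on these libraries where they do the work, as an engineer would, in place of code of your own. Each camera call takes 0.05 s, during which the arm holds its last target. There are 200 camera calls.

### The job

Two of the five drinks cans in the shallow cardboard delivery tray are marked as rejects by a small folded card tent on the lid. Pick these two out and stand them upright in the empty grey returns bin beside the tray, setting them down gently rather than dropping them. Leave the three unmarked cans standing where they are in the tray, and do not disturb the other things on the counter.

Things in the scene. Friction and masses are not known exactly. Their poses are not given: they have to be found in the camera images.
- tagged_can_a: slim drinks can standing upright, 53 mm diameter, 134 mm tall, rigid, 0.2 to 0.4 kg; origin at the centre of its underside, z up, yaw arbitrary. A reject: a folded card tent, 42 mm long, 26 mm wide, 17 mm high, is fixed on its lid (total height 150 mm; no overhang). Grip the body just below the lid. Its place in the tray varies.
- tagged_can_b: slim drinks can standing upright, 53 mm diameter, 134 mm tall, rigid, 0.2 to 0.4 kg; origin at the centre of its underside, z up, yaw arbitrary. A reject: a folded card tent, 42 mm long, 26 mm wide, 17 mm high, is fixed on its lid (total height 150 mm; no overhang). Grip the body just below the lid. Its place in the tray varies.
- plain_can_a: slim drinks can standing upright, 53 mm diameter, 134 mm tall, rigid, 0.2 to 0.4 kg; origin at the centre of its underside, z up, yaw arbitrary. Its lid is bare (no tent): a good can, to be left alone in the tray.
- plain_can_b: slim drinks can standing upright, 53 mm diameter, 134 mm tall, rigid, 0.2 to 0.4 kg; origin at the centre of its underside, z up, yaw arbitrary. Its lid is bare (no tent): a good can, to be left alone in the tray.
- plain_can_c: slim drinks can standing upright, 53 mm diameter, 134 mm tall, rigid, 0.2 to 0.4 kg; origin at the centre of its underside, z up, yaw arbitrary. Its lid is bare (no tent): a good can, to be left alone in the tray.
- delivery_tray: fixed shallow cardboard tray, 200 mm (its x) by 340 mm (its y), 25 mm high, walls and floor 4 mm thick; origin at the centre of its underside, z up. The five cans stand in it in two rows, about 100 mm apart along its x and 112 mm along its y (each up to 5 mm off), with gaps of at least 37 mm; one of the six places is empty.
- returns_bin: empty open grey plastic bin with a lip, fixed on the counter to the robot's left of the tray, 140 mm (its x) by 190 mm (its y), 60 mm high, walls and floor 5 mm thick (inside 130 by 180 mm, so both cans stand in it side by side along its y); lip 5 mm wider all round; origin at the centre of its underside, z up.
- pill_box: bystander: small white carton lying flat, 45 x 75 x 20 mm, origin at the centre of its underside. Behind it stands a fixed glass cabinet (front at x = 0.76) with a big fixed carton on top that overhangs (front face at x = 0.69, y -0.08 to 0.40, from 0.31 m up): keep wrist and arm in front of it
- stapler: bystander: stapler 128 x 34 x 42 mm, origin at the centre of its underside
Things that resemble listed ones, but are neither listed nor needed, are in the scene too. What is shaped like the tagged_can_b but green is not meant.

How it is judged:
By the outcome, as a careful person would: the job done as asked, in the order asked, and still so for the second after the job is handed in, with the robot touching nothing.
It also fails if it takes over 69 s, if anything falls off the work surface, if the arm or the gripper's body presses on something with over 40 N, if the wrist force passes 120 N, or if a joint passes its speed limit or range.

## Working session

There is one attempt and no reset: what is moved stays moved. The work goes in short steps, Python scripts to look and compute and a tool call to move; the robot and the scene stay as the last step left them, time stands still between calls to the robot, and variables do not carry over. Pictures are saved under pics/ and viewed, at most 10 in all, crops included, and the job is handed in when it is done.

Besides the shell and the picture viewer there is one more tool, called after "Emit:" as name(argument=value, ...) on one line, values as JSON. carry_out: Moves the arm, as the interface text tells. Its arguments: {"type":"object","properties":{"linear":{"type":"array","items":{"type":"array","items":{"type":"number"}}},"twist":{"type":"array","items":{"type":"number"}},"claw":{"type":"number"}},"required":["linear","twist"]}

```bash
mkdir -p pics; python3 - <<'E'
from bench import bot, viewer
import cv2,numpy as np,pickle
d={}
for n in("top","scene"):
    c=viewer.camera(n);d[n]=c;cv2.imwrite(f"pics/{n}0.png",c["pixels"][...,::-1])
    print(n,c["camera_matrix"].tolist(),np.round(c["world_from_camera"],3).tolist())
pickle.dump(d,open("c0.pkl","wb"))
s=bot.sense();print(s)
E
```

```text
top [[430.2883926766079, 0.0, 320.0807502558485], [0.0, 430.2883926766079, 202.01095717918585], [0.0, 0.0, 1.0]] [[0.006, -0.986, 0.166, 0.434], [-1.0, -0.002, 0.021, -0.072], [-0.021, -0.166, -0.986, 1.099], [0.0, 0.0, 0.0, 1.0]]
scene [[427.10517836496774, 0.0, 322.28812797919267], [0.0, 427.10517836496774, 205.9226986910484], [0.0, 0.0, 1.0]] [[-0.663, -0.651, 0.369, 0.231], [-0.748, 0.573, -0.334, 0.312], [0.006, -0.498, -0.867, 0.985], [0.0, 0.0, 0.0, 1.0]]
{'time': 0.1, 'q': array([ 1.02891076,  0.47772005,  0.02238153,  1.5563008 , -0.01151103,
        1.10933535, -0.0831008 ]), 'dq': array([-0.00038003,  0.00084881,  0.00066003, -0.00253682, -0.00153781,
        0.00058629,  0.00185012]), 'effort': array([ 4.75956200e-03, -5.84094036e+01,  1.53971359e+00, -2.73315883e+01,
       -5.43243717e-02,  1.30586070e-02,  7.47217609e-05]), 'tcp_pos': array([ 0.28343354, -0.61197241,  0.19369987]), 'eef_rot': array([ 9.76572616e-01,  2.15186563e-01, -2.37152715e-04, -7.82280790e-04]), 'contact_force': array([-0.00452643,  1.09804662,  0.41973885]), 'wrist_torque': array([-0.00198649,  0.04172912, -0.011575  ]), 'finger_force': 0.0, 'opening': 0.0879516972987347}
```

View pics/top0.png

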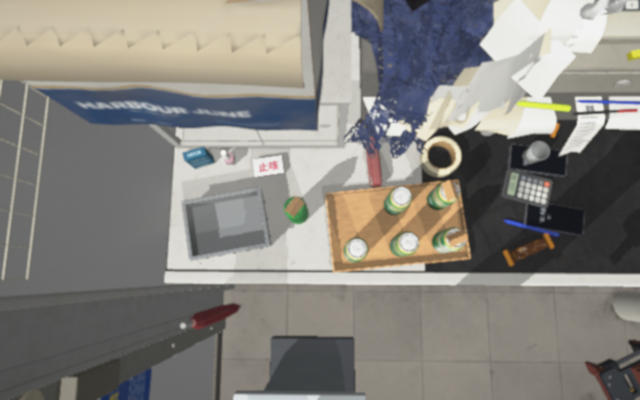

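View pics/scene0.png

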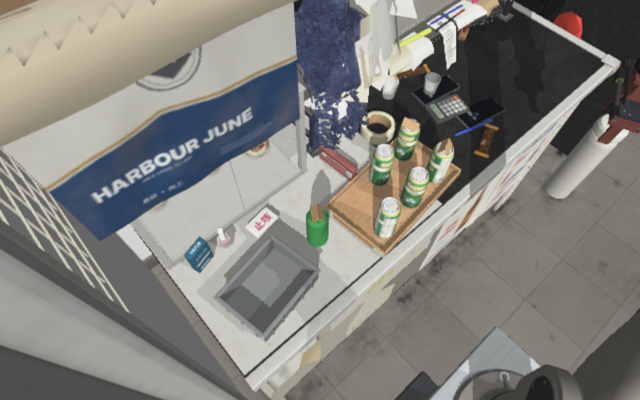

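The top view shows the bin at about (227,223), the green decoy at (296,210), and the tray at (398,225). The tagged cans look like the right-hand pair, near (440,195) and (452,238). I'll enlarge this to measure it.

```bash
python3 - <<'E'
import cv2,pickle,numpy as np
d=pickle.load(open("c0.pkl","rb"))
t=d["top"]["pixels"][170:280,320:480,::-1];s=d["scene"]["pixels"][105:255,320:480,::-1]
a=cv2.resize(t,None,fx=5,fy=5,interpolation=cv2.INTER_CUBIC)
cv2.imwrite("pics/t1.png",a)
cv2.imwrite("pics/s1.png",cv2.resize(s,None,fx=4,fy=4,interpolation=cv2.INTER_CUBIC))
open("h.py","w").write('''
import numpy as np,pickle
def ray(c,u,v,z):
    T=c["world_from_camera"];d=T[:3,:3]@np.linalg.solve(c["camera_matrix"],[u,v,1]);o=T[:3,3]
    return (o+d*(z-o[2])/d[2])[:2]
def tri(c1,p1,c2,p2):
    A=np.zeros((3,3));b=np.zeros(3)
    for c,p in((c1,p1),(c2,p2)):
        T=c["world_from_camera"];d=T[:3,:3]@np.linalg.solve(c["camera_matrix"],[*p,1]);d/=np.linalg.norm(d)
        P=np.eye(3)-np.outer(d,d);A+=P;b+=P@T[:3,3]
    return np.linalg.solve(A,b)
''')
E
```

```text
(no output)
```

View pics/t1.png

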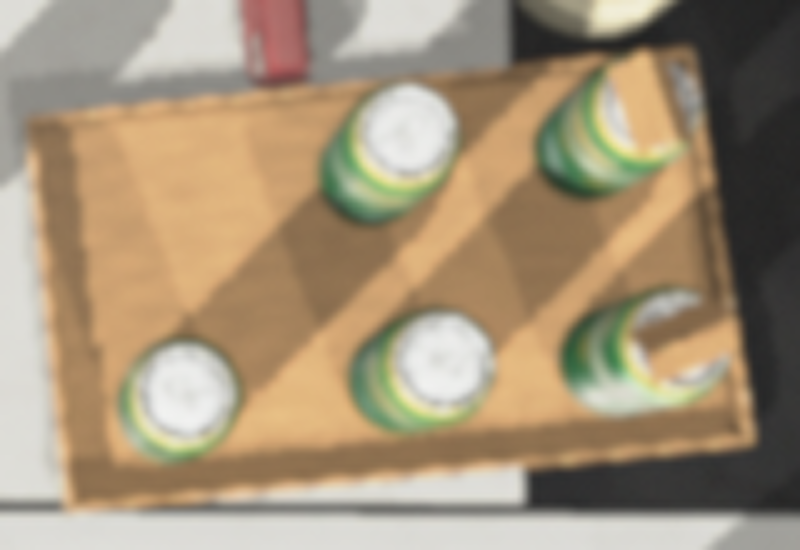

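View pics/s1.png

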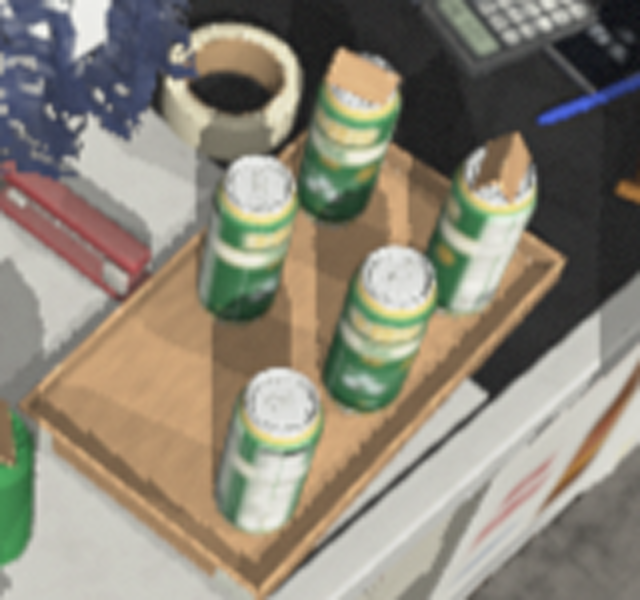

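The enlargements confirm it. The tagged lids in the top crop are at about (655,105) (far right) and (683,337) (near right). The plain lids are at (408,128), (445,358) and (185,390), and the far-left place is empty.

```bash
python3 - <<'E'
from h import *
d=pickle.load(open("c0.pkl","rb"));t=d["top"];s=d["scene"]
T=lambda p:(320+p[0]/5-.4,170+p[1]/5-.4); S=lambda p:(320+p[0]/4-.4,105+p[1]/4-.4)
for n,p,q in(("A",(655,105),(364,85)),("B",(683,337),(498,178)),("p1",(408,128),(260,184)),("p2",(445,358),(399,278)),("p3",(185,390),(281,400))):
    print(n,ray(t,*T(p),.134).round(4),ray(s,*S(q),.134).round(4),tri(t,T(p),s,S(q)).round(4))
for p in((30,118),(697,48),(755,440),(68,507)): print("tray",ray(t,*T(p),.025).round(4))
for p in((183,199),(264,189),(271,246),(190,258)): print("bin",ray(t,*p,.06).round(4))
for p in((296,202),(296,213)): print("decoy",ray(t,*p,.15).round(3))
E
```

```text
A [ 0.623  -0.3469] [ 0.6212 -0.3448] [ 0.6237 -0.3484  0.1291]
B [ 0.5177 -0.3546] [ 0.5151 -0.3521] [ 0.5177 -0.3567  0.1278]
p1 [ 0.6122 -0.2349] [ 0.6098 -0.2372] [ 0.6104 -0.2353  0.1359]
p2 [ 0.5079 -0.2487] [ 0.5053 -0.2495] [ 0.5068 -0.2495  0.1331]
p3 [ 0.4932 -0.1328] [ 0.4932 -0.135 ] [ 0.4925 -0.1328  0.1378]
tray [ 0.6371 -0.0623]
tray [ 0.6738 -0.4004]
tray [ 0.4766 -0.4194]
tray [ 0.4422 -0.0817]
bin [0.6153 0.2892]
bin [0.6408 0.0894]
bin [0.5006 0.0687]
bin [0.471  0.2638]
decoy [0.593 0.003]
decoy [0.568 0.002]
```

Emit:
carry_out(linear=[[0,0,-1],[0,0,-1],[0,0,-1],[0,0,-1],[0,0,-1],[0,0,-1],[0,0,-1],[0,0,-1],[0,0,0],[0,0,0]], twist=[-9,-9,-9,-9,-9,-9,-9,-9,0,0], claw=8.78)

```text
time: 1.35
tcp_pos: [0.2835, -0.6122, 0.2738]
eef_rot: [0.665, 0.747, 0.0, -0.001]
contact_force: [0.3, 0.7, 0.9]
opening: 0.0876
finger_force: 0.0
```

```bash
cat >> h.py <<'E'
def delta(x,y,z):
    from bench import bot
    from scipy.spatial.transform import Rotation as R
    s=bot.sense();r=R.from_quat(s["eef_rot"])
    print("t",round(s["time"],2),"tcp",s["tcp_pos"].round(4),"tool y deg",np.degrees(np.arctan2(*r.as_matrix()[[1,0],1])).round(1),"q",s["q"].round(2),
     "shift cm",(100*r.inv().apply(np.array([x,y,z])-s["tcp_pos"])).round(2),"op",s["opening"].round(4),"F",s["contact_force"].round(1))
E
python3 -c "
from h import *
delta(.622,-.346,.275)"
```

```text
Traceback (most recent call last):
  File "h.py", line 17, in delta
    "shift cm",(100*r.inv().apply(np.array([x,y,z])-s["tcp_pos"])).round(2),"op",s["opening"].round(4),"F",s["contact_force"].round(1))
                                                                                 ^^^^^^^^^^^^^^^^^^
AttributeError: 'float' object has no attribute 'round'
```

Emit:
carry_out(linear=[[2.5,4.1,0],[2.5,4.1,0],[2.5,4.1,0],[2.5,4.1,0],[2.5,4.1,0],[2.5,4.1,0],[2.5,4.1,0],[2.5,4.1,0],[2.5,3.9,0],[0,0,0]], twist=[0,0,0,0,0,0,0,0,0,0])

```text
time: 2.6
tcp_pos: [0.6243, -0.3398, 0.2732]
eef_rot: [0.662, 0.75, 0.001, -0.001]
contact_force: [0.8, -1.2, 0.3]
opening: 0.0879
finger_force: 0.0
```

```bash
sed -i 's/s\["opening"\].round(4)/round(s["opening"],4)/' h.py; python3 -c "
from h import *
from bench import viewer
import cv2
c=viewer.camera('wrist');cv2.imwrite('pics/w1.png',c['pixels'][...,::-1]);pickle.dump(c,open('w1.pkl','wb'))
print(c['world_from_camera'].round(3).tolist())
delta(.622,-.346,.275)"
```

```text
[[0.992, 0.118, 0.038, 0.614], [0.124, -0.946, -0.301, -0.256], [0.001, 0.303, -0.953, 0.463], [0.0, 0.0, 0.0, 1.0]]
t 2.65 tcp [ 0.6223 -0.3429  0.2734] tool y deg 7.0 q [ 0.64  0.51 -0.34  1.34  0.17  1.32  0.41] shift cm [-0.3  -0.07 -0.16] op 0.0878 F [-0.  -1.6  0.2]
```

View pics/w1.png

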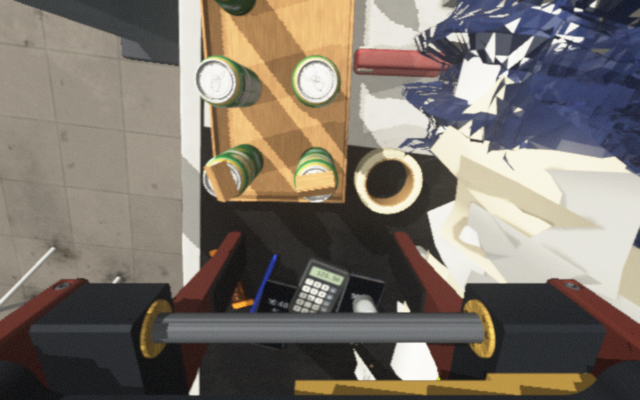

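The wrist view shows the tagged lids at about A (317,183) and B (225,175), and the plain lids at (315,80) and (216,81). I'll check these against the earlier estimates.

```bash
python3 -c "
from h import *
c=pickle.load(open('w1.pkl','rb'))
for p in((317,183),(225,176),(315,80),(216,81)): print(ray(c,*p,.138).round(4))
t=pickle.load(open('c0.pkl','rb'))['top']
for p in((655,105),(683,337),(408,128),(445,358)): print(ray(t,320+p[0]/5-.4,170+p[1]/5-.4,.138).round(4))
import cv2
a=cv2.resize(c['pixels'][130:215,190:350,::-1],None,fx=5,fy=5,interpolation=cv2.INTER_CUBIC);cv2.imwrite('pics/w1c.png',a)"
```

```text
[ 0.6243 -0.341 ]
[ 0.52   -0.3458]
[ 0.6088 -0.2327]
[ 0.5078 -0.2462]
[ 0.6222 -0.3457]
[ 0.5173 -0.3534]
[ 0.6114 -0.2342]
[ 0.5076 -0.248 ]
```

View pics/w1c.png

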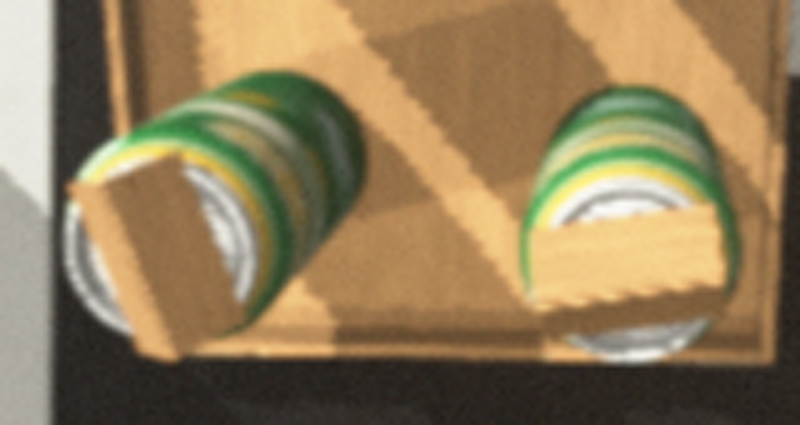

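The crop puts lid A at wrist pixel (316,183) and lid B at (222,179). That gives A ≈ (0.623,-0.344) and B ≈ (0.517,-0.351). Next I descend on A.

Emit:
carry_out(linear=[[-0.2,0,2],[0,0,2],[0,0,2],[0,0,2],[0,0,2],[0,0,2],[0,0,2],[0,0,2],[0,0,1.6],[0,0,0]], twist=[0,0,0,0,0,0,0,0,0,0])

```text
time: 3.9
tcp_pos: [0.6206, -0.3469, 0.0968]
eef_rot: [0.664, 0.748, -0.0, -0.001]
contact_force: [0.6, 0.6, 0.0]
opening: 0.0878
finger_force: 0.0
```

Emit:
carry_out(linear=[[0,0,0],[0,0,0],[0,0,0],[0,0,0],[0,0,0],[0,0,0],[0,0,0],[0,0,0],[0,0,0],[0,0,0]], twist=[0,0,0,0,0,0,0,0,0,0], claw=4.5)

```text
time: 5.15
tcp_pos: [0.6219, -0.3473, 0.0988]
eef_rot: [0.664, 0.748, 0.0, 0.0]
contact_force: [2.8, -0.4, 1.1]
opening: 0.0459
finger_force: 29.0
```

```bash
python3 -c "
from h import *
from bench import viewer
import cv2
c=viewer.camera('wrist')['pixels'][...,::-1];s=viewer.camera('scene')['pixels'][70:230,320:520,::-1]
s=cv2.resize(s,(500,400),interpolation=cv2.INTER_CUBIC)
cv2.imwrite('pics/x2.png',np.vstack([np.hstack([cv2.resize(c,(480,300)),cv2.resize(s,(320,300))])]))
delta(.622,-.346,.085)"
```

```text
t 5.25 tcp [ 0.6219 -0.3473  0.0988] tool y deg 6.9 q [ 0.63  0.65 -0.32  1.52  0.23  1.01  0.37] shift cm [0.13 0.03 1.38] op 0.0458 F [2.9 0.4 1.2]
```

View pics/x2.png

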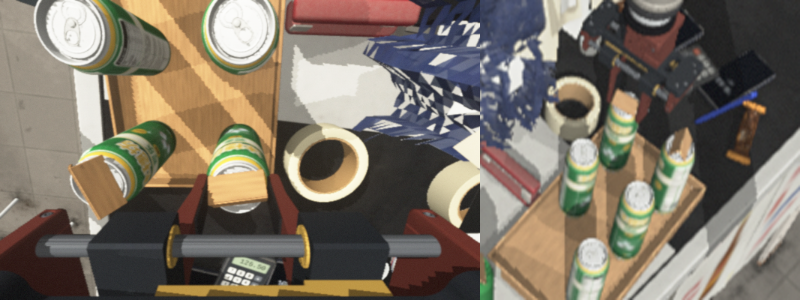

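```bash
python3 -c "
from h import *
from bench import viewer
import cv2
c=viewer.camera('wrist')
print(c['world_from_camera'].round(3).tolist())
for p in((315,283),(276,245),(353,245)): print(ray(c,*p,.138).round(4))
for p in((320,51),(112,35)):print(ray(c,*p,.138).round(4))
T=c['world_from_camera'];K=c['camera_matrix']
for P in([.6219,-.3473,.118],[.6219,-.3473,.0988],[.6219,-.3473,.138]):
  q=K@(T[:3,:3].T@(np.array(P)-T[:3,3]));print((q[:2]/q[2]).round(1))
a=cv2.resize(c['pixels'][200:380,215:415,::-1],None,fx=3,fy=3,interpolation=cv2.INTER_CUBIC);cv2.imwrite('pics/w2c.png',a)"
```

```text
[[0.993, 0.112, 0.037, 0.611], [0.118, -0.945, -0.304, -0.262], [0.001, 0.307, -0.952, 0.289], [0.0, 0.0, 0.0, 1.0]]
[ 0.6224 -0.3635]
[ 0.5975 -0.3413]
[ 0.6409 -0.3361]
[ 0.6102 -0.2395]
[ 0.5153 -0.2442]
[317.4 243.1]
[317.3 230.7]
[317.4 258.9]
```

View pics/w2c.png

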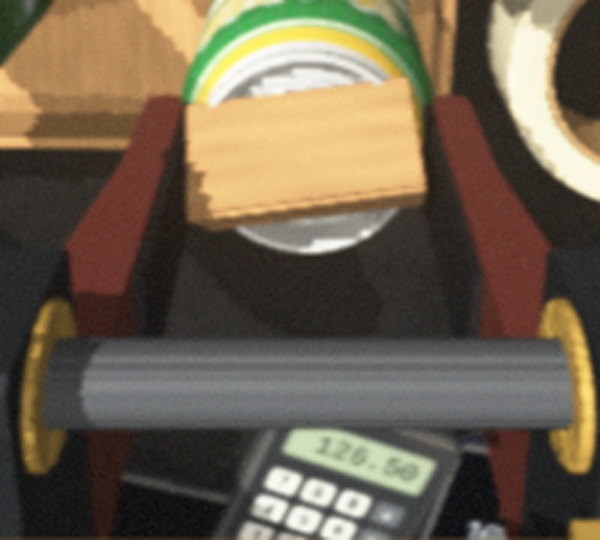

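Emit:
carry_out(linear=[[0,0,0],[0,0,0],[0,0,0],[0,0,0],[0,0,0],[0.2,0,0.4],[0.2,0,0.3],[0.2,0,0.3],[0,0,0],[0,0,0]], twist=[0,0,0,0,0,0,0,0,0,0], claw=8.78)

```text
time: 6.55
tcp_pos: [0.6208, -0.3414, 0.0886]
eef_rot: [0.664, 0.748, 0.0, 0.0]
contact_force: [-0.5, -0.1, 0.3]
opening: 0.088
finger_force: 0.0
```

Emit:
carry_out(linear=[[0,0,0],[0,0,0],[0,0,0],[0,0,0],[0,0,0],[0,0,0],[0,0,0],[0,0,0],[0,0,0],[0,0,0]], twist=[0,0,0,0,0,0,0,0,0,0], claw=4.0)

```text
time: 7.8
tcp_pos: [0.621, -0.3413, 0.0887]
eef_rot: [0.664, 0.748, 0.0, 0.0]
contact_force: [1.1, 0.2, 1.0]
opening: 0.0506
finger_force: 30.0
```

Now it is held on the straight body with no upward push. Time to lift.

Emit:
carry_out(linear=[[0,0,-0.5],[0,0,-1.5],[0,0,-2.5],[0,0,-2.5],[0,0,-2.5],[0,0,-2.5],[0,0,-2.5],[0,0,-2.5],[0,0,-2],[0,0,0]], twist=[0,0,0,0,0,0,0,0,0,0])

```text
time: 9.05
tcp_pos: [0.6216, -0.3416, 0.2808]
eef_rot: [0.664, 0.748, 0.0, 0.002]
contact_force: [0.4, 0.1, -3.6]
opening: 0.0506
finger_force: 30.0
```

```bash
python3 -c "
from h import *
th=np.radians(97.8);yb=np.array([np.cos(th),np.sin(th)]);c=np.array([.557,.178])
print(c+.043*yb,c-.043*yb)
for s in(1,-1):
  p=c+s*.043*yb;delta(*p,.279)"
```

```text
[0.55116423 0.22060216] [0.56283577 0.13539784]
t 9.05 tcp [ 0.6216 -0.3416  0.2808] tool y deg 6.8 q [ 0.64  0.5  -0.34  1.34  0.17  1.33  0.41] shift cm [56.66 -0.29  0.07] op 0.0506 F [ 0.4  0.1 -3.6]
t 9.05 tcp [ 0.6216 -0.3416  0.2808] tool y deg 6.8 q [ 0.64  0.5  -0.34  1.34  0.17  1.33  0.41] shift cm [48.06 -0.15  0.09] op 0.0506 F [ 0.4  0.1 -3.6]
```

Emit:
carry_out(linear=[[1.5,-1.0,0],[3,-1.0,0],[3.5,-1.0,0],[3.5,-1.0,0],[3.5,0,0],[3.5,0,0],[3.5,0,0],[3.5,0,0],[3.5,0,0],[3.5,0,0]], twist=[0,0,0,0,0,0,0,0,0,0])

```text
time: 10.3
tcp_pos: [0.5412, -0.0225, 0.2775]
eef_rot: [0.664, 0.748, -0.001, -0.001]
contact_force: [-0.1, -0.3, -3.1]
opening: 0.0508
finger_force: 30.0
```

Emit:
carry_out(linear=[[3.5,0,0],[3.5,0,0],[3.5,0.5,0],[3.5,1,0],[3.5,1,0],[3.2,1,0],[2,0.2,0],[1,0,0],[0,0,0],[0,0,0]], twist=[0,0,0,0,0,0,0,0,0,0])

```text
time: 11.55
tcp_pos: [0.5509, 0.2148, 0.2783]
eef_rot: [0.664, 0.748, -0.0, 0.0]
contact_force: [-0.4, -0.9, -2.4]
opening: 0.0507
finger_force: 30.0
```

```bash
python3 -c "
from h import *
delta(.551,.221,.09)
from bench import viewer
import cv2
c=viewer.camera('wrist');pickle.dump(c,open('w3.pkl','wb'));a=c['pixels'][...,::-1];cv2.imwrite('pics/w3.png',a)"
```

```text
t 11.55 tcp [0.5509 0.2148 0.2783] tool y deg 6.8 q [-0.    0.33 -0.61  1.63  0.2   1.25 -0.53] shift cm [ 0.63  0.09 18.83] op 0.0507 F [-0.4 -0.9 -2.4]
```

View pics/w3.png

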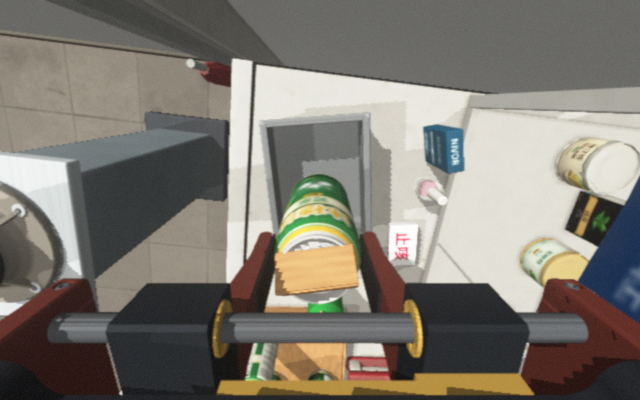

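The wrist view shows can A held upright over the bin. The far lip corners are at about (261,121) and (370,113), so I can check the bin estimate with those.

```bash
python3 -c "
from h import *
c=pickle.load(open('w3.pkl','rb'))
for p in((261,121),(370,113)):print(ray(c,*p,.06).round(4))
th=np.radians(97.8);yb=np.array([np.cos(th),np.sin(th)]);xb=np.array([yb[1],-yb[0]]);k=np.array([.557,.178])
print(k+.1*yb-.075*xb,k+.1*yb+.075*xb)"
```

```text
[0.4688 0.2675]
[0.6123 0.2948]
[0.46912235 0.26689612] [0.61773453 0.28725345]
```

Emit:
carry_out(linear=[[0.2,0,1],[0.2,0,2],[0.1,0,3],[0,0,3],[0,0,3],[0,0,2.5],[0,0,2],[0,0,1],[0,0,0.5],[0,0,0]], twist=[0,0,0,0,0,0,0,0,0,0])

```text
time: 12.85
tcp_pos: [0.5504, 0.2214, 0.0989]
eef_rot: [0.664, 0.748, 0.0, 0.0]
contact_force: [1.0, -0.8, -3.8]
opening: 0.0506
finger_force: 30.0
```

Emit:
carry_out(linear=[[0,0,0.1],[0,0,0.1],[0,0,0.1],[0,0,0.1],[0,0,0.1],[0,0,0.1],[0,0,0.1],[0,0,0.1],[0,0,0],[0,0,0]], twist=[0,0,0,0,0,0,0,0,0,0])

```text
time: 14.1
tcp_pos: [0.5501, 0.2213, 0.0906]
eef_rot: [0.664, 0.748, 0.0, 0.0]
contact_force: [0.3, -0.0, -3.7]
opening: 0.0508
finger_force: 30.0
```

Emit:
carry_out(linear=[[0,0,0.05],[0,0,0.05],[0,0,0.05],[0,0,0],[0,0,0],[0,0,0],[0,0,0],[0,0,0],[0,0,0],[0,0,0]], twist=[0,0,0,0,0,0,0,0,0,0])

```text
time: 15.35
tcp_pos: [0.5505, 0.2215, 0.0895]
eef_rot: [0.664, 0.748, 0.0, 0.0]
contact_force: [-0.7, -0.3, 5.8]
opening: 0.0507
finger_force: 30.0
```

Contact with the bin floor reads about 9 N. I'll release, then rise.

Emit:
carry_out(linear=[[0,0,0],[0,0,0],[0,0,0],[0,0,0],[0,0,0],[0,0,-0.5],[0,0,-2],[0,0,-3],[0,0,-3],[0,0,-3]], twist=[0,0,0,0,0,0,0,0,0,0], claw=8.78)

```text
time: 16.6
tcp_pos: [0.5503, 0.2216, 0.2068]
eef_rot: [0.663, 0.748, 0.001, 0.0]
contact_force: [1.0, 0.9, -0.5]
opening: 0.088
finger_force: 0.0
```

```bash
python3 -c "
from h import *
delta(.517,-.350,.275)"
```

```text
t 16.6 tcp [0.5503 0.2216 0.2068] tool y deg 6.9 q [-0.02  0.39 -0.6   1.71  0.25  1.11 -0.58] shift cm [-56.35 -10.14  -6.87] op 0.088 F [ 1.   0.9 -0.5]
```

Emit:
carry_out(linear=[[-1,0,-2.5],[-2,-0.5,-2.5],[-3.5,-0.8,-1.8],[-3.7,-0.8,0],[-3.7,-0.8,0],[-3.7,-0.8,0],[-3.7,-0.8,0],[-3.7,-0.8,0],[-3.7,-0.8,0],[-3.7,-0.8,0]], twist=[0,0,0,0,0,0,0,0,0,0])

```text
time: 17.85
tcp_pos: [0.5203, -0.1095, 0.2738]
eef_rot: [0.663, 0.748, 0.001, 0.001]
contact_force: [1.2, 0.2, -0.2]
opening: 0.0875
finger_force: 0.0
```

Emit:
carry_out(linear=[[-3.7,-0.8,0],[-3.7,-0.8,0],[-3.7,-0.8,0],[-3.7,-0.8,0],[-3.5,0,0],[-3,0,0],[-2,0,0],[-0.7,0,0],[0,0,0],[0,0,0]], twist=[0,0,0,0,0,0,0,0,0,0])

```text
time: 19.1
tcp_pos: [0.5175, -0.3493, 0.2723]
eef_rot: [0.663, 0.749, 0.0, -0.0]
contact_force: [0.8, 0.5, 0.3]
opening: 0.0881
finger_force: 0.0
```

```bash
python3 -c "
from h import *
delta(.517,-.348,.0885)"
```

```text
t 19.1 tcp [ 0.5175 -0.3493  0.2723] tool y deg 7.0 q [ 0.74  0.36 -0.33  1.57  0.12  1.24  0.51] shift cm [ 0.13 -0.04 18.38] op 0.0881 F [0.8 0.5 0.3]
```

Emit:
carry_out(linear=[[0.1,0,1],[0,0,2.2],[0,0,2.4],[0,0,2.4],[0,0,2.4],[0,0,2.4],[0,0,2.4],[0,0,2],[0,0,1.2],[0,0,0]], twist=[0,0,0,0,0,0,0,0,0,0])

```text
time: 20.35
tcp_pos: [0.5166, -0.3494, 0.0873]
eef_rot: [0.663, 0.748, -0.0, -0.001]
contact_force: [-0.3, 0.4, 0.4]
opening: 0.0878
finger_force: 0.0
```

Emit:
carry_out(linear=[[0,0,0],[0,0,0],[0,0,0],[0,0,0],[0,0,0],[0,0,0],[0,0,0],[0,0,0],[0,0,0],[0,0,0]], twist=[0,0,0,0,0,0,0,0,0,0], claw=4.0)

```text
time: 21.6
tcp_pos: [0.5171, -0.35, 0.0883]
eef_rot: [0.664, 0.748, -0.0, 0.0]
contact_force: [-2.4, -0.5, 5.5]
opening: 0.0506
finger_force: 30.0
```

Emit:
carry_out(linear=[[0,0,-0.5],[0,0,-1.5],[0,0,-2.5],[0,0,-2.5],[0,0,-2.5],[0,0,-2.5],[0,0,-2.5],[0,0,-2.5],[0,0,-2],[0,0,0]], twist=[0,0,0,0,0,0,0,0,0,0])

```text
time: 22.85
tcp_pos: [0.518, -0.3499, 0.2801]
eef_rot: [0.663, 0.748, 0.0, 0.002]
contact_force: [-0.6, 0.3, -3.4]
opening: 0.0509
finger_force: 30.0
```

```bash
python3 -c "
from h import *
delta(.562,.134,.279)"
```

```text
t 22.85 tcp [ 0.518  -0.3499  0.2801] tool y deg 6.9 q [ 0.74  0.35 -0.33  1.56  0.12  1.25  0.51] shift cm [47.52 10.16  0.05] op 0.0509 F [-0.6  0.3 -3.4]
```

Emit:
carry_out(linear=[[1.5,0.2,0],[3,0.4,0],[3.5,0.6,0],[3.5,0.6,0],[3.5,0.6,0],[3.5,0.6,0],[3.5,0.6,0],[3.5,0.6,0],[3.5,0.8,0],[3.5,1,0]], twist=[0,0,0,0,0,0,0,0,0,0])

```text
time: 24.1
tcp_pos: [0.5364, -0.0178, 0.2769]
eef_rot: [0.663, 0.748, -0.001, -0.001]
contact_force: [0.8, -0.6, -3.2]
opening: 0.0509
finger_force: 30.0
```

Emit:
carry_out(linear=[[3.5,1,0],[3.5,1,0],[3.3,1,0],[2.5,0.8,0],[1.5,0.3,0],[0.7,0.1,0],[0,0,0],[0,0,0],[0,0,0],[0,0,0]], twist=[0,0,0,0,0,0,0,0,0,0])

```text
time: 25.35
tcp_pos: [0.5617, 0.1334, 0.2781]
eef_rot: [0.664, 0.748, -0.0, 0.0]
contact_force: [-0.5, 0.6, -3.5]
opening: 0.0509
finger_force: 30.0
```

```bash
python3 -c "
from h import *
delta(.562,.134,.0893)"
```

```text
t 25.35 tcp [0.5617 0.1334 0.2781] tool y deg 6.8 q [ 0.13  0.3  -0.59  1.66  0.18  1.23 -0.38] shift cm [ 0.06  0.03 18.88] op 0.0509 F [-0.5  0.6 -3.5]
```

Emit:
carry_out(linear=[[0,0,1],[0,0,2],[0,0,3],[0,0,3],[0,0,3],[0,0,2.5],[0,0,2],[0,0,1],[0,0,0.5],[0,0,0]], twist=[0,0,0,0,0,0,0,0,0,0])

```text
time: 26.6
tcp_pos: [0.562, 0.1342, 0.0984]
eef_rot: [0.664, 0.748, 0.0, 0.0]
contact_force: [-0.0, 0.1, -3.1]
opening: 0.0512
finger_force: 30.0
```

Emit:
carry_out(linear=[[0,0,0.1],[0,0,0.1],[0,0,0.1],[0,0,0.1],[0,0,0.1],[0,0,0.1],[0,0,0.1],[0,0,0.1],[0,0,0.05],[0,0,0]], twist=[0,0,0,0,0,0,0,0,0,0])

```text
time: 27.85
tcp_pos: [0.5616, 0.134, 0.0896]
eef_rot: [0.664, 0.748, -0.0, -0.0]
contact_force: [-0.4, 0.1, -3.7]
opening: 0.0506
finger_force: 30.0
```

Emit:
carry_out(linear=[[0,0,0.05],[0,0,0.05],[0,0,0.05],[0,0,0],[0,0,0],[0,0,0],[0,0,0],[0,0,0],[0,0,0],[0,0,0]], twist=[0,0,0,0,0,0,0,0,0,0])

```text
time: 29.1
tcp_pos: [0.5619, 0.1343, 0.0893]
eef_rot: [0.664, 0.748, 0.0, 0.0]
contact_force: [-3.0, -0.9, 8.0]
opening: 0.0507
finger_force: 30.0
```

Touching the floor. I'll release, rise, and move back clear.

Emit:
carry_out(linear=[[0,0,0],[0,0,0],[0,0,0],[0,0,0],[0,0,0],[0,0,-0.5],[0,0,-2],[0,0,-3],[0,0,-3],[0,0,-3]], twist=[0,0,0,0,0,0,0,0,0,0], claw=8.78)

```text
time: 30.35
tcp_pos: [0.5619, 0.1343, 0.2057]
eef_rot: [0.663, 0.748, 0.001, 0.0]
contact_force: [-0.4, 0.4, -0.7]
opening: 0.0882
finger_force: 0.0
```

Emit:
carry_out(linear=[[0,0,-3],[0,0,-3],[-2,0,-1],[-3,-0.5,0],[-3,-0.5,0],[-3,-0.5,0],[-3,0,0],[-1,0,0],[0,0,0],[0,0,0]], twist=[0,0,0,0,0,0,0,0,0,0])

```text
time: 31.6
tcp_pos: [0.5646, -0.0149, 0.2735]
eef_rot: [0.663, 0.749, 0.0, -0.0]
contact_force: [-0.1, 0.4, 0.1]
opening: 0.0876
finger_force: 0.0
```

```bash
python3 -c "
from bench import viewer
import cv2,numpy as np
a=viewer.camera('wrist')['pixels'][...,::-1];s=viewer.camera('scene')['pixels'][80:360,150:500,::-1]
cv2.imwrite('pics/end.png',np.hstack([cv2.resize(a,(400,250)),cv2.resize(s,(400,250),interpolation=cv2.INTER_CUBIC)]))"
```

```text
(no output)
```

View pics/end.png

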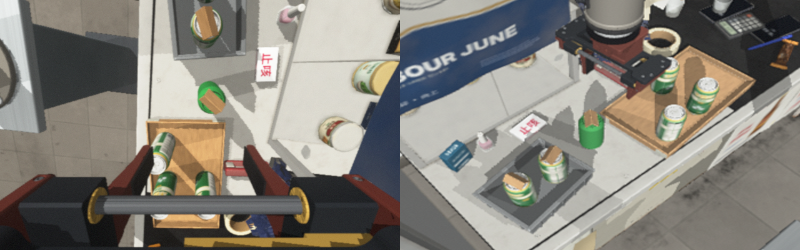

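Both tented cans stand upright in the bin, at (520,185) and (552,160) in the right half of the picture. The three plain cans still stand in the tray, and the decoy, pill box and stapler are where they were.

```bash
python3 -c "
from bench import workorder
print(workorder.hand_in())"
```

```text
the job is handed in; nothing more can be done
None
```

Both tagged cans now stand upright in the returns bin, set down gently; the three plain cans and everything else are still in place, and the job was handed in at about 32 s.

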